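# Free the grill's height catch with the poker and lower the grate

## Robot

A 6-joint arm with a two-finger parallel gripper is mounted at the origin on the work surface. World frame = base frame: x ahead of the robot, y to its left, z up, the work surface at z = 0. Lengths are in m, angles in rad, forces in N, time in s.
With the tool pointing down it reaches from about 0.325 to 0.85 m from the base axis. Payload 15.5 kg.
Tool frame: the origin (TCP) lies midway between the tips of the shut fingers; the grasp point (between the pads) lies bot.grip_depth behind it (bot.grip_depth is the distance from the TCP to the grasp point, in m); z points along the fingers, y is the direction in which the jaws open and shut (so a half turn about z gives the same grasp; the last joint's range is limited). The gripper opens to 91 mm and grips with 3 to 60 N. Pads are 32 mm wide; open, the fingers measure 118 mm over their backs; the gripper's body (76 mm by 178 mm) begins 60 mm behind the grasp point.
Start: joints at [1.069, 0.494, 1.345, -0, 1.302, -0.096], TCP at [0.247, 0.574, 0.214] pointing down, gripper open.
Joint ranges: [-2.91, 2.91], [-0.82, 2.16], [0.22, 2.67], [-1.22, 4.37], [0.12, 2.79], [-3.08, 3.08]. Speed limits (rad/s): [1.89, 1.89, 2.57, 3.01, 3.01, 3.01].

## Interface

Orientations are given as a rotation vector (axis times angle).
In Python, from bench import telemetry, viewer, ticket, bot gives the robot as it stands.
- The arm moves only by the shell command python3 -m crank 'ROWS'. ROWS is JSON, one flat list of numbers, 5 for each row, row after row: the shift along the tool's x, y, z in m, then the turn about the tool's z in rad, then the opening, from -1 (shut) to 1 (fully open), so that 0 is half open. In form: [tx, ty, tz, roll, grip, tx, ty, tz, roll, grip, ...]. A call has 1 to 20 rows; each row is the pose to reach, as a shift and turn from the pose commanded when the call began, along the tool's axes at that moment; what a row does not reach only later rows make up. A row lasts 1/8 s, in which the tool goes at most 62.5 mm and 10.7 degrees, less where a joint would pass 70% of its speed; a pose out of reach is approached as far as the arm can. A call with a gripper value outside its range is refused whole. The fingers move at their own pace and stop on an object; the grip force is fixed at half the most. Time passes only in rows, so rows that repeat a pose let the fingers close. It gives the time, the measured TCP pose, the force and the opening at its end, in the units of the state.
- telemetry.get_obs(): the state, without advancing time (a new reading comes with each control period).
- viewer.capture(name): name is "scene" or "side" or "wrist"; returns the picture (384x512x3 uint8, red, green, blue); there is no depth.
- viewer.camera_model(name): a dict with "intrinsics" (3x3 intrinsics, pixels), "k1" (the pictures are not rectified: a ray, as slopes to the right and down, at radius r is drawn at 1 + k1 r^2 times it, then the intrinsics apply), "extrinsics" (4x4, takes a point from camera to world coordinates). Camera axes: x right, y down, z forward; pixel columns grow to the right and rows downward; lengths in m; the calibration is good to about 2 mm. A picture is of the moment at which its call begins: read the wrist's pose just before it. camera_model takes no time and is no camera call; for the wrist camera it gives the pose at the moment of the call.
- ticket.hand_in(): hands the job in, once; it reports no verdict.
The state is a dict: "time_s": time; "joint_positions": joint angles; "joint_vel": joint speeds; "tau": joint torques, N m; "position": TCP position; "orientation": TCP orientation; "force": force on the tool from outside, world axes, zero at the start; "moment": the same for the moment, N m; "gripper_width": finger opening in m.
Only numpy, scipy, OpenCV 4.12 (cv2) and the standard library are available. Lean on these libraries where they do the work, as an engineer would, in place of code of your own. Each camera call takes 0.05 s, during which the arm holds its last target. There are 200 camera calls.

## Task

The grill's grate is held up by a red catch leaning into the toothed bar. Pick up the poker, flick its steel shaft under the catch and throw the catch right over so that it lies open on its back stop, touching the catch with nothing but the poker, and lay the poker back in its rest. Then lower the grate gently, without letting it slam, until it is fully down (its wooden handle is under the small warming shelf), and leave the catch open and the bottles and cup undisturbed.

Things in the scene. Friction and masses are not known exactly. Their poses are not given: they have to be found in the camera images.
- grill: Charcoal grill, fixed on the table; place and yaw vary. Origin on the table under the toothed bar; x points away from the robot to the fire box (x 65 to 345 mm, rim 125 mm high), y left, z up. Mast 40 mm wide, 310 mm high, from x = 18 mm on. The toothed bar in front of it is 22 mm square, its teeth reach y = 22 mm. The catch is on the left (y 20 to 80 mm), the grate's handle on the right (y = -70 mm)
- pawl_pivot (a point): Pivot of the red catch at its mid width, 80 mm left (+y) of the grill's origin, 145 mm high; axes as the grill's. It turns about x. The catch is a flat blade 80 mm long from here, 8 mm thick (last 14 mm: 4 mm), 40 mm wide (x -20 to 20 mm); hub radius 10 mm. The space in front of it, and below the blade between pivot and teeth, is open; a bracket lies 38 mm behind this point
- pawl (a joint): Angle of the catch, rad: 0 = shut, the blade rising from its pivot at 40 deg above level towards the toothed bar (-y), tip under a tooth, so the grate cannot go down. Grows as the tip is thrown up and over to +y; upright at 0.87, beyond that it falls over by its own weight (90 g) onto the back stop at 1.92 and stays. Before that it falls shut again
- grate (a joint): Height of the grate above its lowest position, m: 0 = fully down, about 0.06 at the start. With the catch shut it can be pushed down by at most about 12 mm until a tooth catches. With the catch open it still stays where it is left (stiff guides): a push of about 4 to 10 N moves it down. It weighs about 0.85 kg
- lift_handle (a point): Centre of the grate's wooden handle, a level bar 62 mm long (x, towards the robot), 18 mm wide (y), 22 mm high, on a 12 mm steel stem at its far end; the steel carriage plate is 63 mm beyond this point. It moves with the grate, and is 115 mm above the table when the grate is fully down; axes as the grill's
- shelf_edge (a point): Middle of the front lower edge of the fixed warming shelf, a steel plate 110 mm wide (y), 125 mm deep, 300 mm above the table, right over the wooden handle and reaching 21 mm nearer the robot than the handle's centre. No gripper can come straight down on the handle; one leaning 30 to 40 deg, coming from the robot's side, passes below the edge. Axes as the grill's
- poker: The poker, 255 mm long, 160 g; its x axis points along it from the handle to the steel tip. Origin on the underside of the handle, under its centre
- poker_grip (a point): Centre of the poker's wooden handle, 130 mm long (along x), 20 x 20 mm square; balances within 30 mm of here; axes as the poker's. From the handle's end the steel shaft, 10 mm in diameter, goes on in the same line to the tip
- poker_tip (a point): Tip of the poker's shaft, 190 mm from the handle's centre along its x
- rest: Poker rest fixed on the table; origin on the table under rest_cradle, x along the laid poker towards its tip, z up. Wooden foot 185 x 75 mm, 12 mm high, with two steel forks, 10 mm long in x: at x = -50 mm (for the handle; 32 mm wide inside, floor 45 mm high, prong tops 57 mm) and x = 100 mm (for the shaft; 26 mm wide inside, floor 50 mm high, prong tops 62 mm)
- rest_cradle (a point): Where poker_grip lies when the poker is in its rest, 55 mm above the table; axes as the rest's
- mustard: Bystander: yellow squeeze bottle with blue cap, 60 mm in diameter, 170 mm high; origin under its centre
- beer: Bystander: brown bottle, 60 mm in diameter, 230 mm high; origin under its centre
- cup: Bystander: white cup, 80 mm in diameter, 110 mm high; origin under its centre
Not all that is in view belongs to the job. What is shaped like the rest but green or pink is not meant.

How it is judged:
On the way, in this order (a step that is already met when the one before it is completed fails the run):
1. the catch is thrown over and open, the grate still up (value of joint pawl above 1.6 rad and value of joint grate above 0.04 m), for 0.2 s.
2. the poker lies in its rest again and is let go, the grate still up (all of step 1 and distance between poker_grip and rest_cradle below 0.03 m and angle between the x axis of poker_grip and the x axis of rest_cradle, either way round below 0.15 rad and x of poker_tip in the frame of rest_cradle above 0.1 m and z of poker_grip in the frame of rest_cradle below 0.008 m and contact force between the fingers and poker below 0.05 N), for 0.2 s.
3. the grate is fully down (value of joint grate below 0.004 m), for 0.2 s.
At the end, for the whole second after the job is handed in: The catch lies open (past 1.6 rad), the grate is within 4 mm of fully down, and the poker lies at rest in its rest the same way round, within 30 mm and 0.15 rad of its place (value of joint pawl above 1.6 rad and value of joint grate below 0.004 m and distance between poker_grip and rest_cradle below 0.03 m and angle between the x axis of poker_grip and the x axis of rest_cradle, either way round below 0.15 rad and x of poker_tip in the frame of rest_cradle above 0.1 m and z of poker_grip in the frame of rest_cradle below 0.008 m and linear speed of poker below 0.02 m/s); the robot touches nothing.
It fails at once if the catch is touched with the gripper or arm instead of the poker (contact force between any of the fingers, the arm and pawl above 1 N).
It fails at once if the grate is slammed down (faster than 0.3 m/s) (velocity of joint grate below -0.3 m/s).
It fails at once if a bystander is shifted by more than 30 mm or tipped (distance of any of mustard, beer, cup from where it was at the start of the episode above 0.03 m or angle between any of mustard, beer, cup's own z axis and vertical above 0.35 rad).
It also fails if it takes over 72 s, if anything falls off the work surface, if the arm or the gripper's body presses on something with over 40 N, if the wrist force passes 120 N, or if a joint passes its speed limit or range.

## Working session

There is one attempt and no reset: what is moved stays moved. The work goes in short steps, Python scripts to look and compute and a shell command to move; the robot and the scene stay as the last step left them, time stands still between calls to the robot, and variables do not carry over. Pictures are saved under pics/ and viewed, about 8 in all and at most 12, crops included, and the job is handed in when it is done.

```bash
ls; mkdir -p pics
cat > h.py <<'E'
import numpy as np, cv2
from scipy.spatial.transform import Rotation as R
from bench import telemetry, viewer, ticket, bot
def cap(n):
    m=viewer.camera_model(n); im=viewer.capture(n); return im,m
def save(im,f): cv2.imwrite('pics/'+f,cv2.cvtColor(im,cv2.COLOR_RGB2BGR))
def ray(m,u,v):
    K=np.array(m['intrinsics']);T=np.array(m['extrinsics']);k=m['k1']
    d=np.array([(u-K[0,2])/K[0,0],(v-K[1,2])/K[1,1]])
    s=d.copy()
    for _ in range(30): s=d/(1+k*(s@s))
    r=T[:3,:3]@np.array([s[0],s[1],1]); return T[:3,3],r/np.linalg.norm(r)
def onz(m,u,v,z):
    o,d=ray(m,u,v); return o+d*(z-o[2])/d[2]
def tri(a,b):
    (o1,d1),(o2,d2)=a,b
    A=np.c_[d1,-d2]; t=np.linalg.lstsq(A,o2-o1,rcond=None)[0]
    p,q=o1+t[0]*d1,o2+t[1]*d2; return (p+q)/2,np.linalg.norm(p-q)
def proj(m,P):
    K=np.array(m['intrinsics']);T=np.array(m['extrinsics'])
    c=T[:3,:3].T@(np.array(P)-T[:3,3]); s=c[:2]/c[2]; s=s*(1+m['k1']*(s@s))
    return K[:2,:2]@s+K[:2,2]
def tool():
    o=telemetry.get_obs(); return np.array(o['position']),R.from_rotvec(o['orientation']).as_matrix(),o
E
python3 - <<'E'
from h import *
for n in ('scene','side'):
    im,m=cap(n); save(im,n+'0.png'); print(n,np.round(m['extrinsics'],3).tolist(),m['k1'],np.round(m['intrinsics'],1).tolist())
    np.save(n+'0.npy',im)
print(bot.grip_depth)
p,r,o=tool();print(o)
E
```

```text
pics
scene [[-0.247, 0.799, -0.549, 1.19], [0.969, 0.2, -0.144, 0.24], [-0.005, -0.567, -0.823, 1.227], [0.0, 0.0, 0.0, 1.0]] -0.1101882369017065 [[378.2, 0.0, 250.5], [0.0, 378.2, 195.8], [0.0, 0.0, 1.0]]
side [[0.902, -0.286, 0.323, 0.119], [-0.431, -0.586, 0.686, -0.711], [-0.006, -0.758, -0.652, 0.9], [0.0, 0.0, 0.0, 1.0]] -0.13935948780693488 [[392.6, 0.0, 258.6], [0.0, 392.6, 196.2], [0.0, 0.0, 1.0]]
0.0188
{'time_s': 0.1, 'joint_positions': array([ 1.06853678e+00,  4.94077735e-01,  1.34602929e+00, -2.35004667e-05,
        1.30248646e+00, -9.54859055e-02]), 'joint_vel': array([-4.92173151e-04, -4.77294995e-04, -1.76331203e-03,  3.85217741e-04,
       -1.30850543e-04,  3.81121454e-05]), 'tau': array([ 6.14951641e-04, -8.80241060e+01, -3.82540870e+01,  7.07757357e-02,
        4.82423161e-02, -4.37390838e-05]), 'position': array([0.24712428, 0.57372569, 0.21343833]), 'orientation': array([-6.34497606e-01, -3.07657268e+00,  1.51275205e-03]), 'force': array([-0.16226235,  0.84395883, -0.43433909]), 'moment': array([ 0.04770313,  0.03382519, -0.02407331]), 'gripper_width': 0.0908491655519706}
```

```bash
python3 -c "
import cv2,numpy as np
a=cv2.imread('pics/scene0.png');b=cv2.imread('pics/side0.png')
cv2.imwrite('pics/both.png',cv2.resize(np.vstack([a]),(800,600)))
cv2.imwrite('pics/side1.png',cv2.resize(b,(800,600)))"
```

```text
(no output)
```

View pics/both.png

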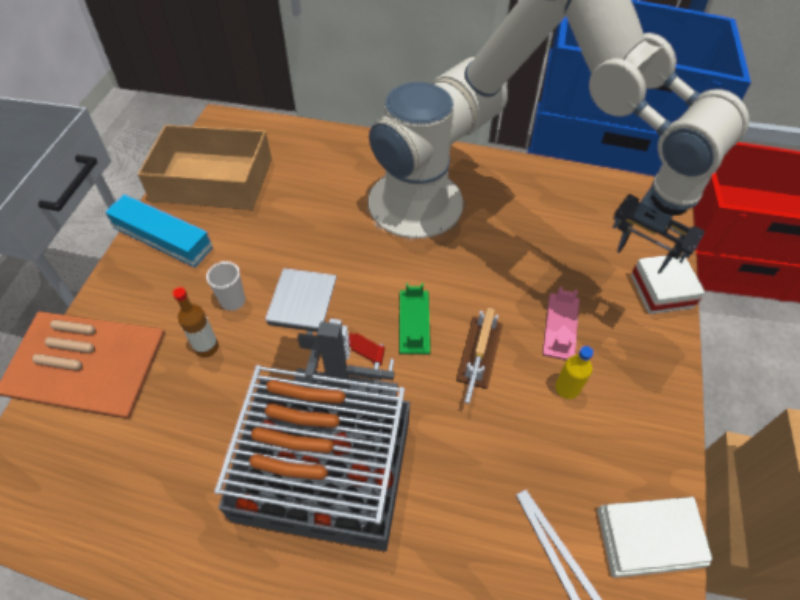

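View pics/side1.png

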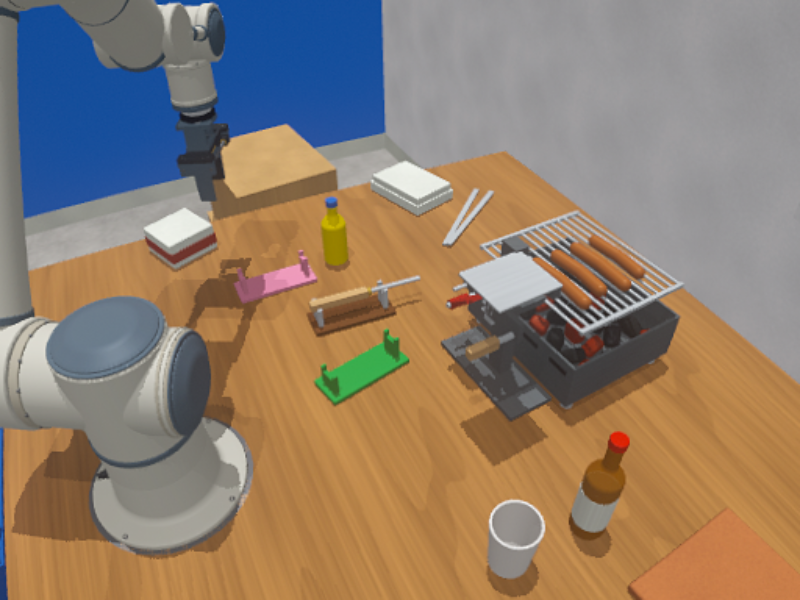

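The scene view (800 px scale) shows these candidates:
- Three rest-shaped things: green (415,320), pink (562,322) and the brown one at (485,345). The brown one holds the poker, with its handle at (485,335) and tip at (468,400), so it's my choice.
- The tongs at (545,540) are not the poker.
- The warming shelf is at (302,298), the red catch at (365,347), the mustard at (573,375), the beer at (198,328) and the cup at (226,287).

The side view (800 px scale) shows the poker handle at (340,298), poker tip at (420,281), shelf at (512,280), catch at (463,300) and grate handle at (483,346).

Run:
```python
from h import *
I={n:np.load(n+'0.npy') for n in('scene','side')}; M={n:viewer.camera_model(n) for n in I}
def fill(n,u,v,t=9):
    im=cv2.cvtColor(I[n],cv2.COLOR_RGB2BGR); mk=np.zeros((386,514),np.uint8)
    cv2.floodFill(im,mk,(int(u*.64),int(v*.64)),0,(t,)*3,(t,)*3,4|(255<<8)|cv2.FLOODFILL_FIXED_RANGE|cv2.FLOODFILL_MASK_ONLY)
    c=max(cv2.findContours(mk[1:-1,1:-1],cv2.RETR_EXTERNAL,cv2.CHAIN_APPROX_NONE)[0],key=cv2.contourArea);return c[:,0]
for n,(u,v) in {'scene':(302,298),'side':(512,280)}.items():
    c=fill(n,u,v,30); h=cv2.convexHull(c); a=cv2.approxPolyDP(h,4,True)[:,0]; print(n,cv2.contourArea(c),a.tolist())
    print([np.round(onz(M[n],*q,.303),3).tolist() for q in a])
# tri with hand points (800px scale)
P={'grip':((486,334),(341,299)),'tip':((468,402),(420,281)),'sh_f+':((335,272),(460,272)),'sh_f-':((283,270),(500,308)),'sh_b+':((322,327),(517,254)),'sh_b-':((267,322),(563,288))}
for k,(a,b) in P.items(): print(k,*[np.round(x,4) for x in tri(ray(M['scene'],*np.array(a)*.64),ray(M['side'],*np.array(b)*.64))])
for n in I:
    hsv=cv2.cvtColor(I[n],cv2.COLOR_RGB2HSV)
    print(n,[hsv[int(v*.64),int(u*.64)].tolist() for u,v in ({'scene':[(486,334),(478,365),(468,400)],'side':[(341,299),(400,285),(350,318)]}[n])])
def crop(n,x,y,w,h,s): return cv2.resize(I[n][y:y+h,x:x+w],None,fx=s,fy=s,interpolation=cv2.INTER_CUBIC)
a=crop('scene',180,165,160,110,5);b=crop('side',190,150,180,120,4.4444)
save(cv2.resize(np.vstack([a,b[:,:800]]),(440,600)) if 0 else a,'c1.png'); save(b,'c2.png')
```

```text
scene 1087.0 [[181, 173], [214, 177], [203, 208], [171, 203]]
[[0.543, -0.153, 0.303], [0.534, -0.048, 0.303], [0.65, -0.045, 0.303], [0.656, -0.143, 0.303]]
side 1290.5 [[359, 182], [319, 198], [294, 175], [315, 163], [333, 161]]
[[0.66, -0.143, 0.303], [0.539, -0.151, 0.303], [0.529, -0.049, 0.303], [0.604, -0.028, 0.303], [0.651, -0.041, 0.303]]
grip [0.429  0.2684 0.0482] 0.0021
tip [0.6121 0.2566 0.0441] 0.0074
sh_f+ [ 0.5277 -0.05    0.3081] 0.0037
sh_f- [ 0.5423 -0.1515  0.3043] 0.003
sh_b+ [ 0.6479 -0.0373  0.2964] 0.0001
sh_b- [ 0.6632 -0.1435  0.2952] 0.0028
scene [[16, 119, 221], [105, 18, 202], [106, 16, 207]]
side [[17, 123, 158], [14, 115, 159], [13, 158, 105]]
```

View pics/c1.png

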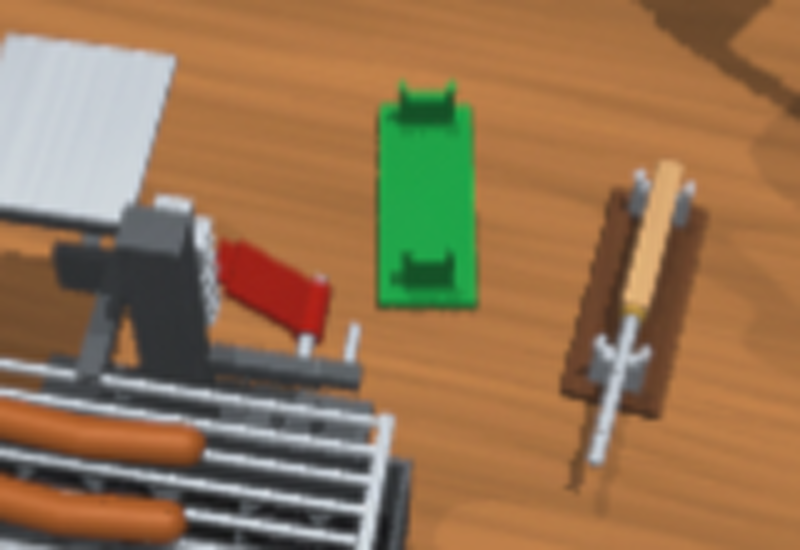

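View pics/c2.png

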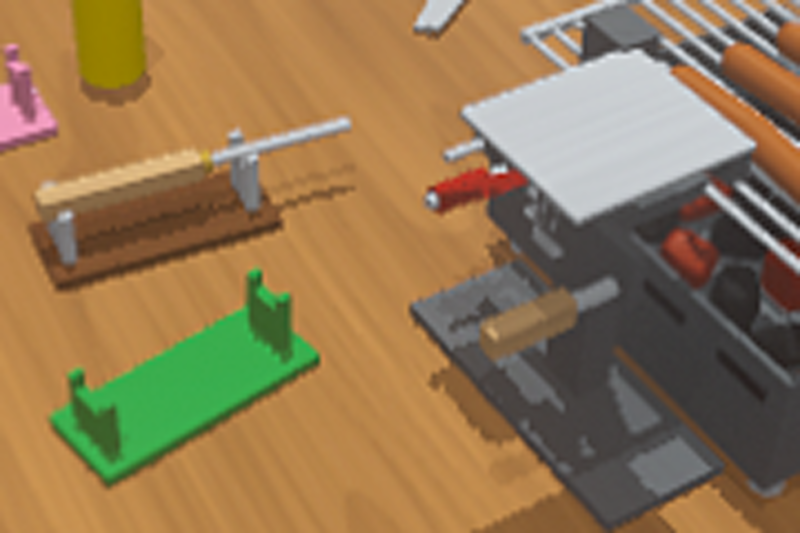

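c1 and c2 confirm the choice: the poker lies in the brown rest, with its tip at c1 (597,462) and c2 (349,124). The red catch hub is at c1 (318,310) and c2 (433,200). The grate handle runs from (490,340) to (570,310) in c2.

Run:
```python
from h import *
M={n:viewer.camera_model(n) for n in('scene','side')}
S=lambda u,v:ray(M['scene'],180+u/5,165+v/5)
D=lambda u,v:ray(M['side'],190+u/4.4444,150+v/4.4444)
def Z(r,z): o,d=r; return np.round(o+d*(z-o[2])/d[2],4)
P={'tip':((597,462),(349,124),.055),'junc':((634,310),(208,158),.055),'rear_top':((669,164),(43,193),.065),
'hub_front':((322,283),(433,200),.145),'mast_top_far+':((188,250),(620,42),.31),'hub_back':((314,338),(433,200),.145),
'han_front':((600,50),(490,340),.165),'han_front_top':((0,0),(487,325),.176)}
for k,(a,b,z) in P.items(): print(k,'tri',*[np.round(x,4) for x in tri(S(*a),D(*b))],'z:',Z(S(*a),z),Z(D(*b),z))
# bystanders base (800 px): scene/side
for k,a,b,z in [('mustard',(586,352),(332,203),.17),('beer',(180,294),(619,441),.23),('cup',(224,272),(516,520),.11),('shelf',(0,0),(0,0),.3)]:
    print(k,*[np.round(x,3) for x in tri(ray(M['scene'],*np.array(a)*.64),ray(M['side'],*np.array(b)*.64))])
```

```text
tip tri [0.6137 0.2577 0.0502] 0.0029 z: [0.6148 0.2585 0.055 ] [0.6116 0.2507 0.055 ]
junc tri [0.4938 0.2616 0.056 ] 0.0044 z: [0.4912 0.263  0.055 ] [0.4953 0.2604 0.055 ]
rear_top tri [0.365  0.2677 0.0625] 0.0004 z: [0.367  0.2675 0.065 ] [0.3642 0.265  0.065 ]
hub_front tri [0.5739 0.0551 0.1416] 0.0027 z: [0.5748 0.0565 0.145 ] [0.5726 0.0503 0.145 ]
mast_top_far+ tri [ 0.6581 -0.0058  0.2862] 0.0137 z: [0.6662 0.0048 0.31  ] [ 0.6405 -0.0393  0.31  ]
hub_back tri [0.5937 0.0651 0.12  ] 0.0226 z: [0.6163 0.0621 0.145 ] [0.5726 0.0503 0.145 ]
han_front tri [0.4813 0.0786 0.1652] 0.3227 z: [0.3526 0.2023 0.165 ] [ 0.5295 -0.097   0.165 ]
han_front_top tri [ 0.4811 -0.1787  0.2669] 0.0154 z: [ 0.421  -0.2234  0.176 ] [ 0.528  -0.0946  0.176 ]
mustard [0.495 0.478 0.159] 0.004
beer [ 0.599 -0.382  0.22 ] 0.001
cup [ 0.451 -0.372  0.113] 0.003
shelf [ 0.21  -0.813  0.8  ] 0.277
```

The numbers agree with the given sizes:
- Poker centre about (0.430, 0.264), yaw about -0.035.
- Catch pivot about (0.594, 0.056), grill yaw about 0.10, which puts the origin at (0.602, -0.024).
- Pivot to shelf edge comes to 150 mm in y, as it should.

The tool's tilt can't be commanded, so I plan to push the grate down from above on its open bars instead of the handle. Next is to hover over the poker.

```bash
cat >> h.py <<'E'
def go(x,y,z,yaw):
    "shift in tool axes and roll so that tool y points along world angle yaw+90deg (mod 180)"
    p,r,o=tool(); d=r.T@(np.array([x,y,z])-p)
    a=np.arctan2(r[1,1],r[0,1]); w=(yaw+np.pi/2-a+np.pi/2)%np.pi-np.pi/2
    print('t',round(o['time_s'],2),'shift',np.round(d,4),'roll',round(-w,4),'j6',round(o['joint_positions'][5],2),'F',np.round(o['force'],1),'w',round(o['gripper_width'],4))
E
python3 -c "
from h import *
go(.445,.263,.20,-.035)"
```

```text
t 0.1 shift [-0.3047 -0.2071  0.0136] roll -0.3718 j6 -0.1 F [-0.2  0.8 -0.4] w 0.0908
```

```bash
python3 -m crank '[-0.05,-0.03,0,-0.05,1,-0.1,-0.07,0,-0.12,1,-0.15,-0.1,0,-0.2,1,-0.2,-0.14,0.005,-0.28,1,-0.25,-0.17,0.01,-0.372,1,-0.29,-0.2,0.0136,-0.372,1,-0.3047,-0.2071,0.0136,-0.372,1,-0.3047,-0.2071,0.0136,-0.372,1,-0.3047,-0.2071,0.0136,-0.372,1]'
python3 - <<'E'
from h import *
im,m=cap('wrist'); save(cv2.resize(im,(768,576)),'w1.png'); np.save('w1.npy',im)
print(np.round(m['extrinsics'],3).tolist())
for P in [(.43,.264,.055),(.614,.257,.055)]: print(proj(m,P)*1.5)
E
```

```text
time_s: 1.23
position: [0.4446, 0.2642, 0.2003]
orientation: [-0.054, -3.141, -0.0]
force: [0.2, 0.8, 0.4]
gripper_width: 0.0913
[[0.033, 0.967, 0.253, 0.372], [0.999, -0.033, -0.007, 0.266], [0.002, 0.253, -0.967, 0.37], [0.0, 0.0, 0.0, 1.0]]
[378.49528755 257.37319722]
[377.57428434 463.75991655]
```

View pics/w1.png

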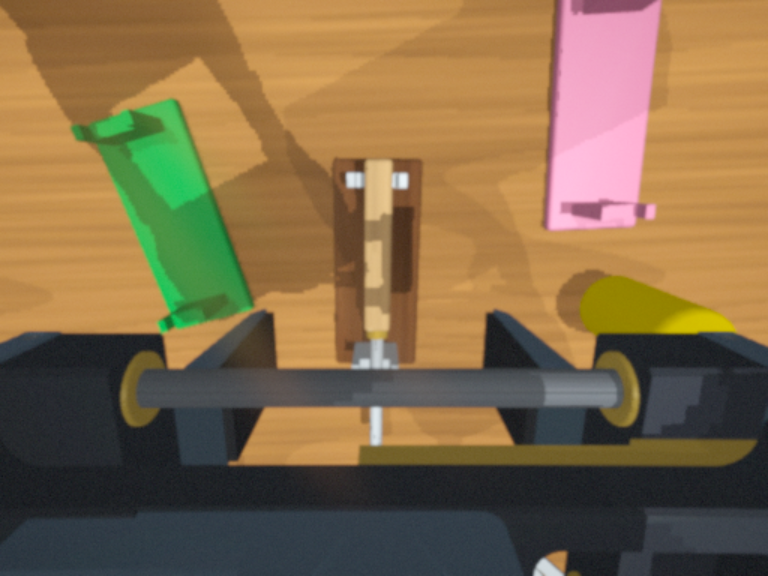

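The wrist view shows the poker handle from (379,158) to (376,335) with its tip at (376,445). It lies centred between the jaws and in line with them. I'll turn these into points before descending.

Run:
```python
from h import *
m=viewer.camera_model('wrist')
for u,v,z in [(379,158,.065),(376,335,.065),(376,445,.055)]: print(onz(m,u/1.5,v/1.5,z))
go(.445,.2637,.0365,-.035)
```

```text
[0.35754    0.26684467 0.065     ]
[0.48957347 0.26016349 0.065     ]
[0.59506308 0.25645451 0.055     ]
t 1.27 shift [-0.0005 -0.0006  0.1638] roll 0.0014 j6 -1.12 F [ 1.   0.1 -0.8] w 0.0912
```

```bash
python3 -m crank '[0,0,0.05,0.011,1,0,0,0.1,0.011,1,0,0,0.14,0.011,1,0,0,0.1638,0.011,1,0,0,0.1638,0.011,1,0,0,0.1638,0.011,-1,0,0,0.1638,0.011,-1,0,0,0.1638,0.011,-1,0,0,0.1638,0.011,-1,0,0,0.1638,0.011,-1,0,0,0.1638,0.011,-1,0,0,0.1638,0.011,-1]'
```

```text
time_s: 2.78
position: [0.4452, 0.2632, 0.0365]
orientation: [-0.072, -3.141, 0.0]
force: [0.6, -0.0, 0.4]
gripper_width: 0.0243
```

```bash
python3 -m crank '[0,0,0,0,-1,0,0,0,0,-1,0,0,0,0,-1]'; python3 -m crank '[0,0,-0.01,0,-1,0,0,-0.03,0,-1,0,0,-0.06,0,-1,0,0,-0.09,0,-1,0,0,-0.12,0,-1,0,0,-0.14,0,-1,0,0,-0.14,0,-1]'
python3 - <<'E'
from h import *
p,r,o=tool(); print(np.arctan2(r[1,1],r[0,1])-np.pi/2, o['force'])
im,m=cap('wrist'); save(cv2.resize(im,(768,576)),'w2.png'); np.save('w2.npy',im)
E
```

```text
time_s: 3.15
position: [0.4451, 0.2632, 0.0365]
orientation: [-0.072, -3.141, 0.0]
force: [-0.2, -0.5, 0.2]
gripper_width: 0.0199
time_s: 4.03
position: [0.4458, 0.2635, 0.1781]
orientation: [0.072, 3.138, 0.002]
force: [0.6, -0.6, -2.8]
gripper_width: 0.0197
-0.045850690397257754 [ 0.61582671 -0.60854547 -2.81164757]
```

View pics/w2.png

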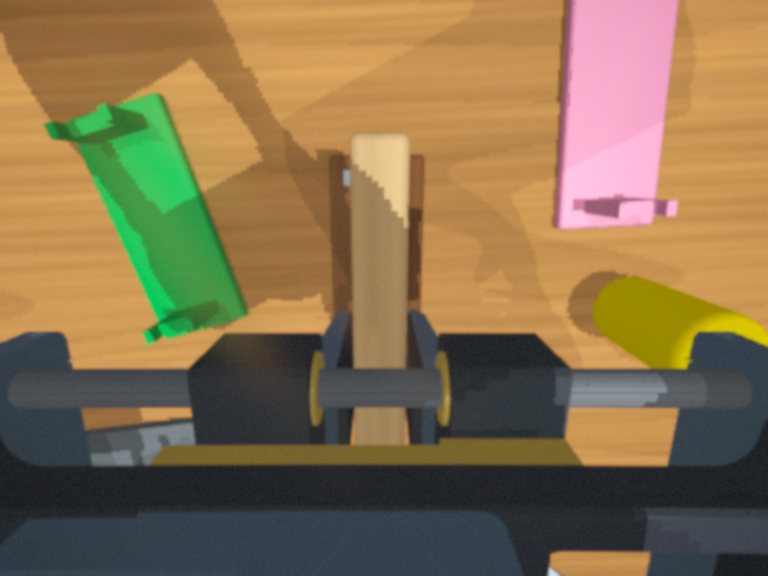

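The poker is held level and centred: its handle's rear end is at (380,134) in the image. I'll move back and sideways to a point in front of the catch.

Run:
```python
from h import *
m=viewer.camera_model('wrist'); print(onz(m,380/1.5,136/1.5,.207))
go(.365,.2,.17,0.0)
go(.365,.0,.15,0.1)
go(.375,-.004,.123,0.1)
```

```text
[0.35954156 0.26694857 0.207     ]
t 4.08 shift [ 0.0773 -0.0669  0.0068] roll -0.0458 j6 -1.11 F [-0.4 -1.2 -2.3] w 0.0195
t 4.08 shift [ 0.0681 -0.2667  0.0267] roll -0.1458 j6 -1.11 F [-0.4 -1.2 -2.3] w 0.0195
t 4.08 shift [ 0.058  -0.2703  0.0537] roll -0.1458 j6 -1.11 F [-0.4 -1.2 -2.3] w 0.0195
```

```bash
python3 -m crank '[0.04,0,0,0,-1,0.07,-0.03,0,-0.03,-1,0.077,-0.067,0.007,-0.046,-1,0.075,-0.11,0.01,-0.08,-1,0.073,-0.16,0.015,-0.1,-1,0.07,-0.21,0.02,-0.13,-1,0.066,-0.25,0.03,-0.146,-1,0.06,-0.268,0.045,-0.146,-1,0.058,-0.2703,0.0537,-0.146,-1,0.058,-0.2703,0.0537,-0.146,-1,0.058,-0.2703,0.0537,-0.146,-1]'
python3 - <<'E'
from h import *
M={}
for n,(x,y,w,h) in {'scene':(180,150,120,90),'side':(230,140,140,105)}.items():
    im,m=cap(n); s=800/w; c=cv2.resize(im[y:y+h,x:x+w],None,fx=s,fy=s,interpolation=cv2.INTER_CUBIC); save(c[:600],'p_'+n+'.png')
E
```

```text
time_s: 5.45
position: [0.3746, -0.0034, 0.1229]
orientation: [0.159, -3.137, -0.0]
force: [0.9, 0.3, -2.1]
gripper_width: 0.0197
```

View pics/p_scene.png

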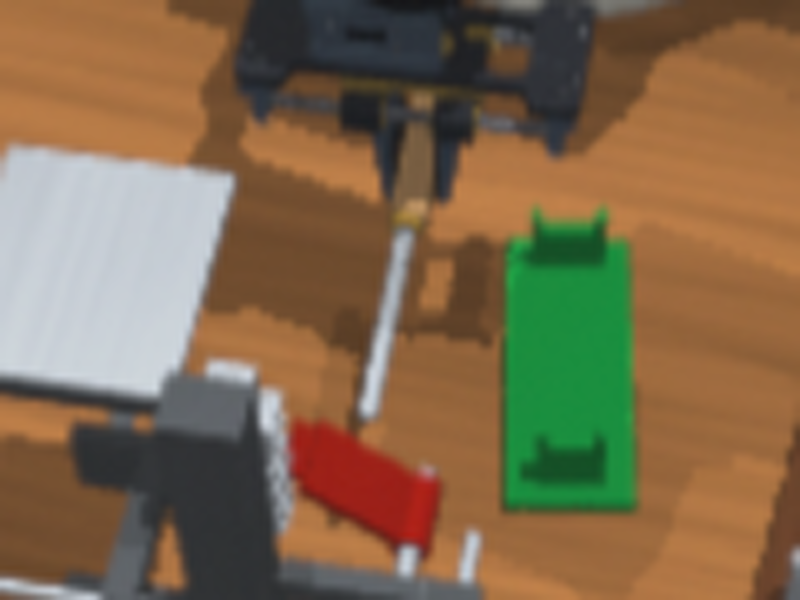

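View pics/p_side.png

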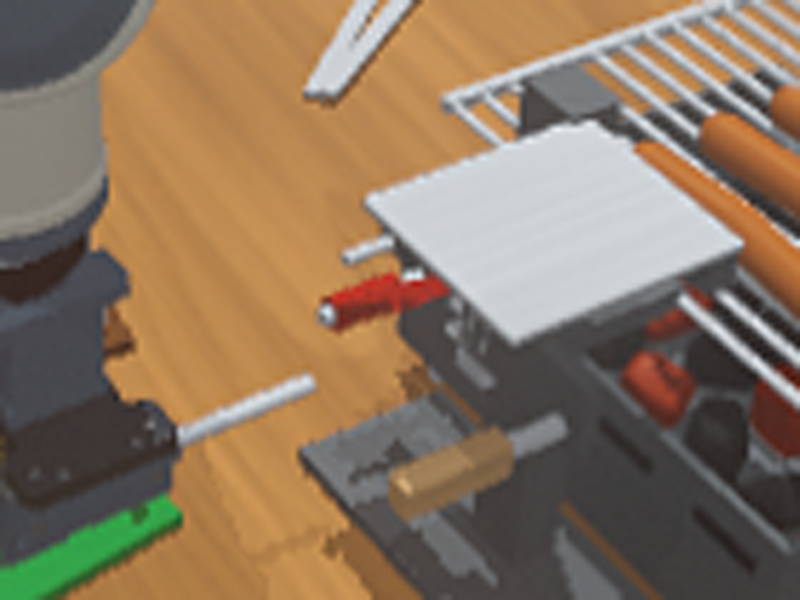

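p_scene shows the poker tip at (368,415), the catch hub's front at (428,472) and the blade's tip end at about (297,450). p_side shows the tip at (313,382) and the hub front at (328,314). I'll check the tip against the kinematics.

Run:
```python
from h import *
M={n:viewer.camera_model(n) for n in('scene','side')}
S=lambda u,v:ray(M['scene'],180+u/6.667,150+v/6.667)
D=lambda u,v:ray(M['side'],230+u/5.714,140+v/5.714)
p,r,o=tool(); print('tip kin',p-r[:,0]*.169+[0,0,.0188])
print('tip',tri(S(368,415),D(313,382)))
print('hubf',tri(S(426,474),D(328,314)))
print('bar end',tri(S(470,535),D(346,255)))
o_,d=S(426,474); print(o_+d*(.145-o_[2])/d[2])
# predicted catch outline
O=np.array([.602,-.024,0]);c,s=np.cos(.1),np.sin(.1);Rg=np.array([[c,-s,0],[s,c,0],[0,0,1]])
for nm,q in {'hubF':(-.02,.08,.145),'hubB':(.02,.08,.145),'tipF':(-.02,.019,.196),'tipB':(.02,.019,.196),'mastT':(.018,.02,.31),'mastTr':(.018,-.02,.31)}.items():
    P=O+Rg@q; a=proj(M['scene'],P);b=proj(M['side'],P); print(nm,np.round(P,3),np.round((a-[180,150])*6.667),np.round((b-[230,140])*5.714))
```

```text
tip kin [0.54300409 0.01360109 0.14196641]
tip (array([0.54381417, 0.0150305 , 0.13840693]), np.float64(0.0019068650137769145))
hubf (array([0.57316014, 0.05339623, 0.1431834 ]), np.float64(0.0021049052783421378))
bar end (array([0.60292842, 0.08505958, 0.14815976]), np.float64(0.0011504028970387432))
[0.57331305 0.05437119 0.145     ]
hubF [0.574 0.054 0.145] [424. 475.] [328. 310.]
hubB [0.614 0.058 0.145] [411. 545.] [390. 284.]
tipF [ 0.58  -0.007  0.196] [298. 405.] [403. 299.]
tipB [ 0.62  -0.003  0.196] [282. 476.] [468. 272.]
mastT [ 0.618 -0.002  0.31 ] [268. 339.] [483.  82.]
mastTr [ 0.622 -0.042  0.31 ] [179. 328.] [538. 125.]
```

Kinematics and camera agree on the tip to about 3 mm, and the hub front lands on its predicted pixel to about 4 px. Inserting the shaft under the blade.

```bash
python3 -m crank '[-0.02,0,0,0,-1,-0.04,0,0,0,-1,-0.06,0,0,0,-1,-0.07,0,0,0,-1,-0.07,0,0,0,-1]' && python3 -m crank '[0,-0.001,-0.012,0,-1,0,-0.001,-0.022,0,-1,0,0.003,-0.029,0,-1,0,0.008,-0.036,0,-1,0,0.013,-0.041,0,-1,0,0.018,-0.045,0,-1,0,0.024,-0.048,0,-1,0,0.03,-0.05,0,-1,0,0.037,-0.051,0,-1,0,0.044,-0.051,0,-1,0,0.05,-0.05,0,-1,0,0.055,-0.049,0,-1,0,0.055,-0.049,0,-1]'
python3 - <<'E'
from h import *
im,m=cap('scene'); a=cv2.resize(im[150:240,180:300],(560,420),interpolation=cv2.INTER_CUBIC)
im,m=cap('side'); b=cv2.resize(im[140:230,250:370],(560,420),interpolation=cv2.INTER_CUBIC)
save(cv2.resize(np.hstack([a,b]),(800,300)),'a1.png')
E
```

```text
time_s: 6.18
position: [0.4447, 0.0031, 0.1229]
orientation: [-0.158, 3.137, -0.0]
force: [-0.2, -0.2, -2.1]
gripper_width: 0.0199
time_s: 7.8
position: [0.4389, 0.0579, 0.1717]
orientation: [0.158, -3.137, 0.0]
force: [0.0, 0.9, -2.0]
gripper_width: 0.0199
```

View pics/a1.png

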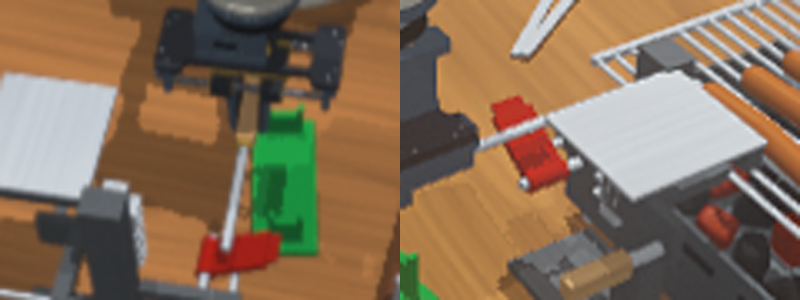

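a1 shows the blade swung right over: in the left half it runs from the hub at (205,265) to (275,245), on the far side. I'll check it against the predicted open pose and work out the way back.

Run:
```python
from h import *
O=np.array([.602,-.024,0]);c,s=np.cos(.1),np.sin(.1);Rg=np.array([[c,-s,0],[s,c,0],[0,0,1]])
ms,md=viewer.camera_model('scene'),viewer.camera_model('side')
for th in (1.4,1.6,1.92):
    f=np.radians(140)-th
    for x in(-.02,.02):
        P=O+Rg@np.array([x,.08+.08*np.cos(f),.145+.08*np.sin(f)]); print(th,x,np.round((proj(ms,P)-[180,150])*3.333),np.round((proj(md,P)-[250,140])*3.333+[400,0]))
go(.36,.06,.19,.1);go(.36,.25,.18,-.0459);go(.4451,.2632,.18,-.0459);go(.4451,.2632,.0365,-.0459)
```

```text
1.4 -0.02 [252. 206.] [502.  95.]
1.4 0.02 [246. 242.] [539.  81.]
1.6 -0.02 [266. 212.] [493.  96.]
1.6 0.02 [260. 248.] [530.  82.]
1.92 -0.02 [282. 225.] [483. 105.]
1.92 0.02 [277. 261.] [519.  91.]
t 7.9 shift [ 0.0784  0.0103 -0.0182] roll 0.0003 j6 -1.68 F [ 0.2  0.1 -2.3] w 0.0197
t 7.9 shift [ 0.0594  0.1994 -0.0082] roll 0.1462 j6 -1.68 F [ 0.2  0.1 -2.3] w 0.0197
t 7.9 shift [-0.0266  0.204  -0.0082] roll 0.1462 j6 -1.68 F [ 0.2  0.1 -2.3] w 0.0197
t 7.9 shift [-0.0267  0.204   0.1353] roll 0.1462 j6 -1.68 F [ 0.2  0.1 -2.3] w 0.0197
```

The blade end matches the 1.92 rad prediction. Retracting and carrying the poker to above the rest.

```bash
python3 -m crank '[0.03,0,-0.005,0,-1,0.06,0.003,-0.01,0,-1,0.078,0.01,-0.018,0,-1,0.075,0.05,-0.018,0.03,-1,0.07,0.1,-0.015,0.08,-1,0.065,0.15,-0.01,0.12,-1,0.059,0.199,-0.008,0.146,-1,0.02,0.203,-0.008,0.146,-1,-0.0267,0.204,-0.008,0.146,-1,-0.0267,0.204,-0.008,0.146,-1,-0.0267,0.204,0.04,0.146,-1,-0.0267,0.204,0.08,0.146,-1,-0.0267,0.204,0.1,0.146,-1,-0.0267,0.204,0.1,0.146,-1,-0.0267,0.204,0.1,0.146,-1]'
python3 - <<'E'
from h import *
go(.4451,.2632,.038,-.0459)
M={}
im,m=cap('side'); save(cv2.resize(im[150:240,180:300],(800,600),interpolation=cv2.INTER_CUBIC),'r1.png')
p,r,o=tool()
print(p,(proj(m,p-r[:,0]*.169+[0,0,.0188])-[180,150])*6.667)
E
```

```text
time_s: 9.78
position: [0.4454, 0.2633, 0.0727]
orientation: [0.072, 3.14, 0.001]
force: [-0.4, -0.4, -1.0]
gripper_width: 0.0199
t 9.78 shift [ 0.0003 -0.0001  0.0347] roll -0.0 j6 -1.11 F [-0.4 -0.4 -1. ] w 0.0199
[0.44562502 0.26343881 0.07288641] [591.52535458 122.84165432]
```

View pics/r1.png

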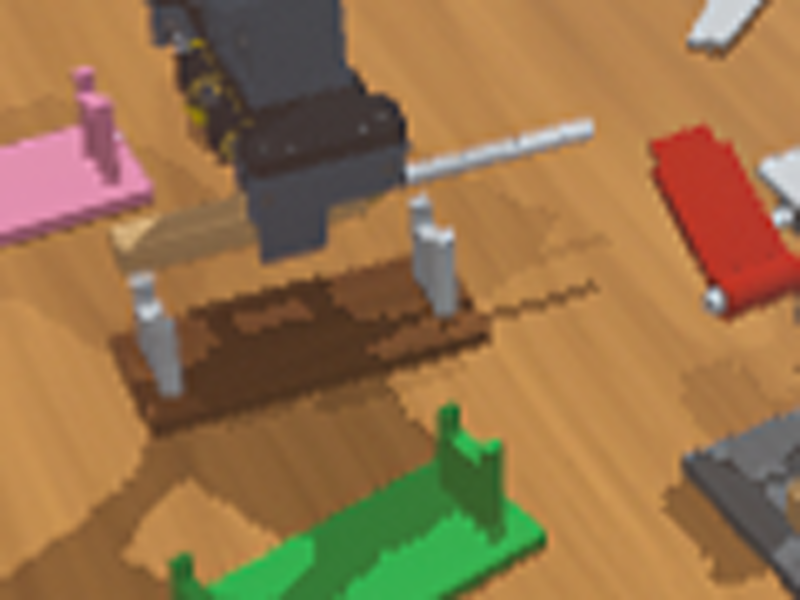

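r1 shows the poker level, right above the forks, with its tip at (590,128) against a predicted (591,123). The catch lies open at (720,220). Lowering and releasing.

```bash
python3 -m crank '[0,0,0.012,0,-1,0,0,0.024,0,-1,0,0,0.032,0,-1,0,0,0.0355,0,-1,0,0,0.0355,0,-1,0,0,0.0355,0,-1]' && python3 -m crank '[0,0,0,0,0,0,0,0,0,0,0,0,0,0,1,0,0,0,0,1,0,0,0,0,1,0,0,0,0,1,0,0,0,0,1,0,0,0,0,1,0,0,-0.04,0,1,0,0,-0.09,0,1,0,0,-0.15,0,1,0,0,-0.2,0,1,0,0,-0.2,0,1]'
python3 - <<'E'
from h import *
# grate press target candidates; list grate pixels
im,m=cap('scene'); save(im,'s9.png'); np.save('s9.npy',im)
save(cv2.resize(im[160:300,130:310],(720,560),interpolation=cv2.INTER_CUBIC),'g1.png')
im2,m2=cap('side'); np.save('d9.npy',im2); save(im2,'d9.png')
E
```

```text
time_s: 10.58
position: [0.4452, 0.2632, 0.0363]
orientation: [-0.072, -3.141, 0.0]
force: [-1.4, -0.5, 0.2]
gripper_width: 0.0197
time_s: 12.2
position: [0.4469, 0.2641, 0.24]
orientation: [0.072, 3.135, 0.005]
force: [0.3, -0.1, -1.3]
gripper_width: 0.0912
```

View pics/g1.png

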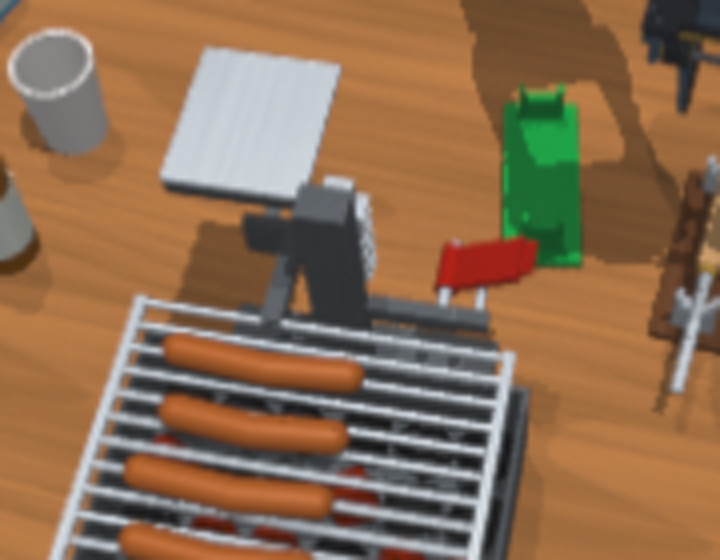

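g1 shows the grid's front-left corner at (510,355) and its front-right corner at (138,300). The sausages end by (362,375) to (330,500), so the bars around (430,420) are free. The poker is in the rest's fork at (690,310), and the catch is open at (490,265).

Run:
```python
from h import *
S=lambda u,v:ray(viewer.camera_model('scene'),130+u/4,160+v/4)
md=viewer.camera_model('side')
c,q=tri(S(510,355),ray(md,190+527/4.444,150+37/4.444)); print('corner',c,q)
O=np.array([.602,-.024,0]);cc,s=np.cos(.1),np.sin(.1);Rg=np.array([[cc,-s,0],[s,cc,0],[0,0,1]])
print('grill frame',Rg.T@(c-O))
for z in(c[2],):
  for n,(u,v) in dict(fr=(138,300),saus_end1=(362,375),saus2=(347,435),saus3=(330,500),railin=(488,400),free=(430,430)).items():
    o,d=S(u,v); P=o+d*(z-o[2])/d[2]; print(n,np.round(P,3),np.round(Rg.T@(P-O),3))
# poker check on rest
im=np.load('d9.npy'); p0=proj(md,(.614,.257,.055)); print('tip px pred',p0)
a=np.load('side0.npy')[165:215,190:280].astype(int); b=im[165:215,190:280].astype(int)
print('diff px count poker region',(abs(a-b).max(2)>60).sum())
```

```text
corner [0.68648836 0.12704073 0.19430399] 0.0022359818212534933
grill frame [0.09914518 0.14185139 0.19430399]
fr [ 0.711 -0.165  0.194] [ 0.095 -0.151  0.194]
saus_end1 [0.729 0.024 0.194] [0.131 0.035 0.194]
saus2 [0.779 0.027 0.194] [0.181 0.033 0.194]
saus3 [0.83  0.03  0.194] [0.232 0.031 0.194]
railin [0.726 0.121 0.194] [0.138 0.132 0.194]
free [0.76  0.085 0.194] [0.168 0.093 0.194]
tip px pred [268.33513386 176.7193746 ]
diff px count poker region 75
```

The grid is at z = 0.194, so fully down should put it near 0.134. The free spot at grill (0.155, 0.085) is clear of the mast, the sausages and the catch. Moving above it with the jaws shut.

Run:
```python
from h import *
go(.7477,.0761,.27,.1)
```

```text
t 12.3 shift [-0.3109 -0.173  -0.0335] roll -0.1458 j6 -1.11 F [-0.7 -0.5 -1.3] w 0.091
```

```bash
python3 -m crank '[-0.05,-0.02,-0.03,-0.03,-1,-0.1,-0.04,-0.035,-0.06,-1,-0.15,-0.07,-0.035,-0.09,-1,-0.2,-0.1,-0.035,-0.12,-1,-0.25,-0.13,-0.0335,-0.146,-1,-0.29,-0.155,-0.0335,-0.146,-1,-0.311,-0.173,-0.0335,-0.146,-1,-0.311,-0.173,-0.0335,-0.146,-1,-0.311,-0.173,-0.0335,-0.146,-1,-0.311,-0.173,-0.0335,-0.146,-1]' && python3 -m crank '[0,0,0.02,0,-1,0,0,0.04,0,-1,0,0,0.055,0,-1,0,0,0.065,0,-1,0,0,0.07,0,-1,0,0,0.07,0,-1]'
python3 - <<'E'
from h import *
go(.7477,.0761,.194,.1)
p,r,o=tool(); print(p); m=viewer.camera_model('side'); im,_=cap('side'); save(cv2.resize(im[60:300,200:512],(780,600)),'g2.png'); print((proj(m,p)-[200,60])*2.5)
E
```

```text
time_s: 13.55
position: [0.7472, 0.0771, 0.2696]
orientation: [0.159, -3.137, -0.0]
force: [0.3, 0.3, -0.1]
gripper_width: 0.0001
time_s: 14.3
position: [0.748, 0.0763, 0.2]
orientation: [-0.157, 3.137, -0.0]
force: [0.2, -0.4, 0.1]
gripper_width: 0.0007
t 14.3 shift [ 0.0003 -0.0001  0.006 ] roll 0.0002 j6 -1.65 F [ 0.2 -0.4  0.1] w 0.0007
[0.74802394 0.0762513  0.19998912]
[335.10250496 250.65847681]
```

View pics/g2.png

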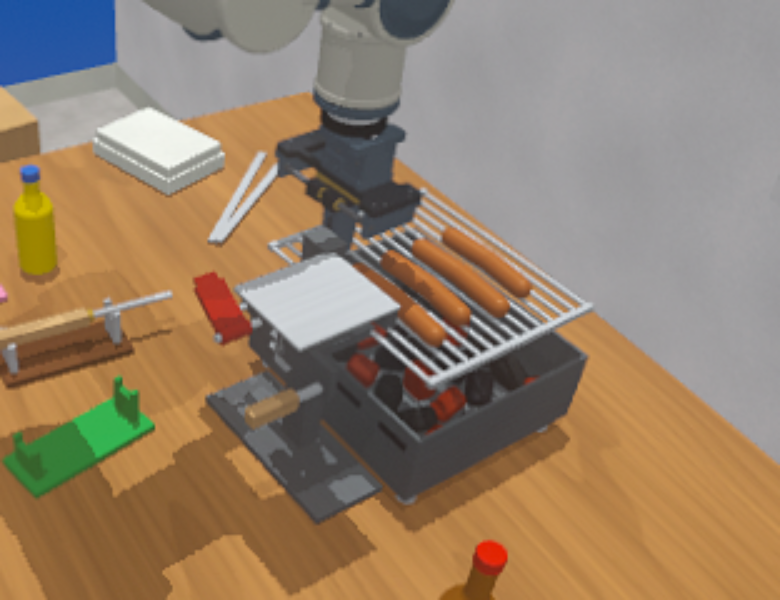

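g2 shows the shut fingers (at about (335,235), their tip hidden behind the mast top) just over the free bars, clear of the sausages. The poker lies in its rest at (80,320) and the catch is open at (220,305). I'll press slowly and watch the force.

```bash
python3 -m crank '[0,0,0.004,0,-1,0,0,0.008,0,-1,0,0,0.012,0,-1,0,0,0.016,0,-1,0,0,0.02,0,-1,0,0,0.02,0,-1]'
python3 - <<'E'
from h import *
S=viewer.camera_model('side'); im,_=cap('side'); im0=np.load('d9.npy')
# wooden handle mask near side px; compare vertical position
for n,i in (('before',im0),('now',im)):
    c=i[200:245,290:335]; h=cv2.cvtColor(c,cv2.COLOR_RGB2HSV); mk=(h[...,0]>8)&(h[...,0]<22)&(h[...,1]>70)&(h[...,2]>110)
    l,k,st,ce=cv2.connectedComponentsWithStats(mk.astype(np.uint8)); print(n,[(s[4],np.round(e+[290,200],1)) for s,e in zip(st[1:],ce[1:]) if s[4]>40])
E
```

```text
time_s: 15.1
position: [0.7482, 0.0762, 0.18]
orientation: [-0.157, 3.137, -0.0]
force: [1.7, 0.1, 1.2]
gripper_width: 0.0004
before [(np.int32(176), array([296., 206.])), (np.int32(201), array([308.2, 222.4])), (np.int32(112), array([294.2, 239.2]))]
now [(np.int32(173), array([296., 206.])), (np.int32(197), array([307.7, 228. ])), (np.int32(111), array([294.2, 239.3]))]
```

The grate moves with the fingers: its handle has dropped 5.6 px, about 14 mm. Continuing down.

```bash
python3 -m crank '[0,0,0.005,0,-1,0,0,0.01,0,-1,0,0,0.015,0,-1,0,0,0.02,0,-1,0,0,0.025,0,-1,0,0,0.03,0,-1,0,0,0.035,0,-1,0,0,0.04,0,-1,0,0,0.042,0,-1,0,0,0.042,0,-1]'; python3 -m crank '[0,0,0.001,0,-1,0,0,0.002,0,-1,0,0,0.003,0,-1,0,0,0.003,0,-1]';  python3 -m crank '[0,0,0.001,0,-1,0,0,0.002,0,-1,0,0,0.002,0,-1]'
```

```text
time_s: 16.4
position: [0.7484, 0.0762, 0.143]
orientation: [-0.157, 3.134, -0.0]
force: [-20.1, -1.3, 51.6]
gripper_width: 0.0009
time_s: 16.9
position: [0.7485, 0.0762, 0.1429]
orientation: [-0.157, 3.132, -0.001]
force: [-31.3, -1.5, 79.5]
gripper_width: 0.0003
time_s: 17.27
position: [0.7486, 0.0762, 0.1427]
orientation: [-0.157, 3.131, -0.001]
force: [-40.6, -1.9, 98.2]
gripper_width: 0.0007
```

Firm stop at z = 0.143. I'll unload at once and check the handle height.

```bash
python3 -m crank '[0,0,-0.005,0,-1,0,0,-0.01,0,-1,0,0,-0.03,0,-1,0,0,-0.07,0,-1,0,0,-0.12,0,-1,0,0,-0.16,0,-1,0,0,-0.16,0,-1]'
python3 - <<'E'
from h import *
S=viewer.camera_model('side'); im,_=cap('side'); np.save('d10.npy',im); im0=np.load('d9.npy')
for n,i in (('before',im0),('now',im)):
    c=i[200:270,290:335]; h=cv2.cvtColor(c,cv2.COLOR_RGB2HSV); mk=(h[...,0]>8)&(h[...,0]<22)&(h[...,1]>70)&(h[...,2]>110)
    l,k,st,ce=cv2.connectedComponentsWithStats(mk.astype(np.uint8)); print(n,[(s[4],np.round(e+[290,200],1)) for s,e in zip(st[1:],ce[1:]) if s[4]>40])
O=np.array([.602,-.024,0]);c,s=np.cos(.1),np.sin(.1);Rg=np.array([[c,-s,0],[s,c,0],[0,0,1]])
for z in (.115,.119,.12,.125,.13,.175): print(z,proj(S,O+Rg@np.array([-.053,-.07,z])))
save(cv2.resize(im[130:280,210:410],(800,600),interpolation=cv2.INTER_CUBIC),'g3.png')
E
```

```text
time_s: 18.15
position: [0.7493, 0.0763, 0.2965]
orientation: [-0.157, 3.132, -0.0]
force: [0.2, -0.3, -0.3]
gripper_width: 0.0005
before [(np.int32(176), array([296., 206.])), (np.int32(201), array([308.2, 222.4])), (np.int32(742), array([301.6, 255.9]))]
now [(np.int32(174), array([295.9, 206. ])), (np.int32(901), array([302.7, 252.5]))]
0.115 [307.87727326 236.7778291 ]
0.119 [307.99116138 235.77125074]
0.12 [308.01970776 235.51880763]
0.125 [308.16288754 234.25177497]
0.13 [308.30681704 232.97666601]
0.175 [309.63665629 221.12623223]
```

The viewer limit is reached, so I'll measure the handle's shift numerically by template matching. I'll also measure the grid corner.

Run:
```python
from h import *
im0,im=np.load('d9.npy'),np.load('d10.npy')
def match(a,b,x,y,w,h,dx,dy):
    t=a[y:y+h,x:x+w]; s=b[y-3:y+h+dy,x-dx:x+w+dx]; r=cv2.matchTemplate(s,t,cv2.TM_CCOEFF_NORMED); i=np.unravel_index(r.argmax(),r.shape)
    c=r[:,i[1]]; k=i[0]; sub=0 if k in(0,len(c)-1) else .5*(c[k-1]-c[k+1])/(c[k-1]-2*c[k]+c[k+1]); print('dx',i[1]-dx,'dy',round(k-3+sub,2),'score',round(r.max(),3))
match(im0,im,297,214,23,17,5,25)   # handle
x,y=200+435/2.5,60+380/2.5; match(im0,im,int(x)-14,int(y)-12,28,16,5,25) # grid corner front-right
# scene
s0=np.load('s9.npy'); s,m=cap('scene'); np.save('s10.npy',s); match(s0,s,157,230,22,14,8,25)
ms,md=viewer.camera_model('scene'),viewer.camera_model('side')
O=np.array([.602,-.024,0]);c,sn=np.cos(.1),np.sin(.1);Rg=np.array([[c,-sn,0],[sn,c,0],[0,0,1]])
for dz in(.05,.056,.06,.064):
  f=lambda mm,q:np.round(proj(mm,O+Rg@(np.array(q)-[0,0,dz]))-proj(mm,O+Rg@np.array(q)),2)
  print(dz,f(md,(-.053,-.07,.172)),f(md,(.097,-.148,.194)),f(ms,(.097,-.148,.194)))
```

```text
dx 1 dy 14.16 score 0.677
dx -4 dy 15.29 score 0.872
dx 4 dy 8.74 score 0.833
0.05 [-1.47 13.08] [-3.37 13.34] [2.99 7.43]
0.056 [-1.64 14.59] [-3.77 14.89] [3.33 8.28]
0.06 [-1.75 15.59] [-4.03 15.91] [3.56 8.85]
0.064 [-1.87 16.59] [-4.29 16.93] [3.79 9.41]
```

The shifts give a descent of about 55 to 59 mm (57.6 mm from the best-matched corner). TCP contact travel was 59 mm, from about 0.2015 to 0.1427, and 98 N moved it no further. That fits the bottom stop. A last numeric check of poker, bystanders and catch follows.

Run:
```python
from h import *
A={'side':(np.load('side0.npy'),cap('side')[0]),'scene':(np.load('scene0.npy'),cap('scene')[0])}
def sh(n,lab,x,y,w,h):
    a,b=A[n]; t=a[y:y+h,x:x+w]; s=b[y-8:y+h+8,x-8:x+w+8]; r=cv2.matchTemplate(s,t,cv2.TM_CCOEFF_NORMED); i=np.unravel_index(r.argmax(),r.shape); print(n,lab,i[1]-8,i[0]-8,round(r.max(),3))
sh('side','poker shaft+tip',236,172,36,20); sh('side','poker handle',196,182,44,20); sh('scene','poker',294,192,26,68)
sh('side','mustard',204,125,22,46); sh('scene','mustard',354,220,26,36)
sh('side','beer',365,275,38,70); sh('scene','beer',110,182,32,48)
sh('side','cup',310,318,42,54); sh('scene','cup',130,166,30,34)
for n,(a,b) in A.items():
    m=viewer.camera_model(n); x,y,w,h=(215,190,70,60) if n=='scene' else (260,165,55,40)
    hsv=cv2.cvtColor(b[y:y+h,x:x+w],cv2.COLOR_RGB2HSV); mk=((hsv[...,0]<6)|(hsv[...,0]>174))&(hsv[...,1]>170)&(hsv[...,2]>80); ys,xs=np.nonzero(mk); print(n,'red centroid',xs.mean()+x,ys.mean()+y,mk.sum())
    O=np.array([.602,-.024,0]);c,s=np.cos(.1),np.sin(.1);Rg=np.array([[c,-s,0],[s,c,0],[0,0,1]])
    for th in (1.4,1.6,1.92): f=np.radians(140)-th; print(th,proj(m,O+Rg@np.array([0,.08+.04*np.cos(f),.145+.04*np.sin(f)])))
print(tool()[2]['force'],tool()[2]['time_s'])
```

```text
side poker shaft+tip 0 0 0.964
side poker handle 0 0 0.984
scene poker 0 0 0.974
side mustard 0 0 1.0
scene mustard 0 0 0.999
side beer 0 0 0.999
scene beer 0 0 1.0
side cup 0 0 1.0
scene cup 0 0 1.0
side red centroid 288.0858895705521 182.49079754601226 326
1.4 [289.54638622 179.28800066]
1.6 [288.24068328 179.38110288]
1.92 [286.58437025 180.5510295 ]
scene red centroid 249.0909090909091 228.36363636363637 55
1.4 [248.58924778 221.83469154]
1.6 [250.58581986 222.82893792]
1.92 [253.05513586 224.68917248]
[-0.08747968 -0.68271695 -0.51900641] 18.35
```

```bash
python3 -c "
from h import *
for a,b,x,y,w,h in (('d9','d10',262,165,42,34),('s9','s10',236,214,32,24)):
    A,B=np.load(a+'.npy')[y:y+h,x:x+w].astype(int),np.load(b+'.npy')[y:y+h,x:x+w].astype(int); print((abs(A-B).max(2)>50).sum(),w*h)
print(ticket.hand_in())"
```

```text
58 1428
507 768
the job is handed in; nothing more can be done
None
```

The job is handed in at about 18 s of the 72 s allowed. The tool gives no verdict, and the catch was confirmed open at the end from only one of the two cameras.

**What I did:** I gripped the poker and slid its shaft under the catch, then swept it in an arc until the catch fell over. I laid the poker back in its rest and let go. The tool's lean can't be commanded, so I did not use the wooden handle. I lowered the grate at about 40 mm/s by pressing the shut fingers on its free bars, then lifted clear.

**Checks that agreed:**
- **Poker:** both cameras show no shift from where it lay at the start.
- **Bottles and cup:** both cameras show no shift.
- **Catch:** after the throw, its blade end matched the predicted 1.92 rad pose. The side view was nearly unchanged at the end.
- **Grate:** the fingers travelled about 59 mm with it to a hard stop. Image shifts of its grid gave about 58 to 59 mm, against a start of "about 60 mm".

**Checks that were weaker or disagreed:**
- **Catch, scene camera:** the last before/after comparison differed in 507 of 768 pixels, probably because the raised arm or its shadow was in the way. The red colour mask there also caught only 55 pixels. I did not look into it further.
- **Grate handle:** this match was weak (score 0.68) and gave only about 55 mm. Fully down therefore rests on the hard stop, as the handle's height could not be triangulated.
- **Force at the stop:** I chained the final presses, so the wrist force reached 98 N, which is under the 120 N limit but more than needed.

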